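# Load the type tray and set the clamp screw

### The job

Slide the loaded type tray, nose first, into the brass holder until it is fully home against the rear stop, with its three type blocks still standing in it. Then turn the wing screw on the bridge clockwise until it seats, back it off a quarter turn (within 15 degrees), and finish while still gripping the screw there, so that its setting cannot creep. Leave the two loose dies and the pail where they stand.

Things in the scene. Friction and masses are not known exactly. Their poses are not given: they have to be found in the camera images.
- holder: Brass and steel holder fixed to the bench. Origin on the bench surface; +x is the way the tray slides in, z up. Steel base plate 200 x 100 mm, 5 mm thick, from x = -120 to +80 mm; its part from x = -120 to -30 mm is a bare apron, open from above. Rear stop: face at x = 70 mm, top 23 mm above the bench. Bridge at x = 57 mm: 24 mm deep, 112 wide, underside 36 mm, top 46 mm above the bench.
- channel_mouth (a point): Middle of the channel's mouth, on the plate's top (holder x = -5, y = 0, z = 5 mm); axes as the holder. The channel runs straight in +x from here, 60 mm wide and 75 mm long. Flared guides 12 mm high lead in from 27 mm before it, about 80 mm wide there. The side rails carry lips that overhang the channel 4 mm on each side, underside 18 mm and top 22 mm above this point.
- screw_grip (a point): Grip point of the steel wing screw on the bridge: on its vertical axis (holder x = 57 mm, y = 0), 76 mm above the bench. The wing is an upright plate 40 mm long, 10 mm thick, from 52 to 86 mm above the bench, over a 22 mm collar on the bridge top. Axes: x along the wing, y through its 10 mm thickness, z up; they turn with the screw.
- screw (a joint): Turn of the wing screw, rad. 0: seated (hard stop), the wing then along the holder's x axis. Grows as it is turned counter-clockwise seen from above (loosening), to 4 at most. Starts between 0.6 and 1.45. Light friction (0.06 N m); the screw does not rise or sink noticeably and stays where it is left.
- tray_handle (a point): Grip point of the loose aluminium tray, in its black upright tab: 40 mm above the tray's underside, 14 mm of tray behind it. Tab 24 mm long (x), 10 mm thick (y), top 55 mm above the underside. Axes: x towards the nose, y across, z up. Tray 110 x 56 mm, 4 mm floor, sides 14 mm high, solid 22 mm high over the last 29 mm at the nose; about 0.2 kg plus 0.12 kg of type.
- tray_nose (a point): Middle of the lower edge of the tray's nose, at its underside: 96 mm ahead of (x) and 40 mm below tray_handle. Same axes. When the tray is home it is at x = 70 mm, y = 0, z = 5 mm in the holder's frame.
- slug0_center (a point): Centre of the right-hand of three loose steel type blocks standing in the tray's pockets, 30 x 12 x 20 mm (x, y, z) with a raised face 3.5 mm higher; in the tray it is 46 mm ahead of tray_handle in x, 17 mm to its -y side, and 26 mm below it.
- slug1_center (a point): Centre of the middle of three loose steel type blocks standing in the tray's pockets, 30 x 12 x 20 mm (x, y, z) with a raised face 3.5 mm higher; in the tray it is 46 mm ahead of tray_handle in x, level with it in y, and 26 mm below it.
- slug2_center (a point): Centre of the left-hand of three loose steel type blocks standing in the tray's pockets, 30 x 12 x 20 mm (x, y, z) with a raised face 3.5 mm higher; in the tray it is 46 mm ahead of tray_handle in x, 17 mm to its +y side, and 26 mm below it.
- die_a_center (a point): Centre of a loose steel die, 50 x 34 x 24 mm, standing on the bench: not to be disturbed.
- die_b_center (a point): Centre of a smaller loose steel die, 36 x 30 x 24 mm, standing on the bench: not to be disturbed.
- pail_center (a point): Centre of an open steel pail, 100 mm across the rim and 90 mm high: not to be disturbed.
Things that resemble listed ones, but are neither listed nor needed, are in the scene too. What is shaped like the holder but purple is not meant.

How it is judged:
On the way, in this order (a step that is already met when the one before it is completed fails the run):
1. the tray is home in the holder, its type blocks standing in it (x of tray_nose in the frame of holder above 0.066 m and y of tray_nose in the frame of holder between -0.006 and 0.006 m and z of tray_nose in the frame of holder below 0.009 m and angle between the x axis of tray_nose and the x axis of holder, either way round below 0.08 rad and distance between each of slug0_center, slug1_center, slug2_center and tray_handle below 0.068 m and angle between each of slug0_center, slug1_center, slug2_center's own z axis and vertical below 0.3 rad), for 0.2 s.
2. with the tray still home, the screw is turned clockwise until it seats (x of tray_nose in the frame of holder above 0.066 m and y of tray_nose in the frame of holder between -0.006 and 0.006 m and z of tray_nose in the frame of holder below 0.009 m and angle between the x axis of tray_nose and the x axis of holder, either way round below 0.08 rad and value of joint screw below 0.06 rad), for 0.15 s.
At the end, for the whole second after the job is handed in: Screw seated after the tray was home, now 1.57 rad off its seat (0.27 either way), still, gripped by the fingers with over 2 N; tray nose within 4 mm of the rear stop, 6 mm of centre, flat on the plate; all three type blocks standing in their pockets; dies and pail within 20 mm of their starts (all of step 1 and value of joint screw between 1.3 and 1.84 rad and velocity of joint screw between -0.05 and 0.05 rad/s and contact force between the fingers and screw above 2 N); the arm keeps its last pose, push and grip.
It fails at once if a die or the pail is moved more than 20 mm (distance of any of die_a_center, die_b_center, pail_center from where it was at the start of the episode above 0.02 m).
It also fails if it takes over 67 s, if anything falls off the work surface, if the arm or the gripper's body presses on something with over 40 N, if the wrist force passes 120 N, or if a joint passes its speed limit or range.

### The arm

A 6-joint arm with a two-finger parallel gripper is mounted at the origin on the work surface. World frame = base frame: x ahead of the robot, y to its left, z up, the work surface at z = 0. Lengths are in m, angles in rad, forces in N, time in s.
With the tool pointing down it reaches from about 0.375 to 0.9 m from the base axis. Payload 3.1 kg.
Tool frame: the origin (TCP) lies at the centre of the arm's flange, where the gripper is bolted on; the fingertips stand 173 mm ahead of it and the grasp point (between the pads) lies 155 mm ahead of it; z points along the fingers, y is the line along which they close (so a half turn about z gives the same grasp; the last joint's range is limited). The gripper opens to 85 mm and grips with 20 to 120 N. Pads are 22 mm wide; open, the fingers measure 114 mm over their backs; the gripper's body (76 mm by 85 mm) begins 54 mm behind the grasp point. The pads swing forward as they close: fully open they stand 13 mm farther back than shut.
Start: joints at [-1.464, 0.527, 1.433, -0, 1.181, -0.178], TCP at [0.176, -0.6, 0.405] pointing down, gripper open.
Joint ranges: [-3.08, 3.08], [-0.75, 2.2], [0.22, 2.44], [-1.43, 4.57], [0, 2.65], [-2.85, 2.85]. Speed limits (rad/s): [2.79, 2.79, 3.14, 3.14, 3.14, 3.14].

### API

Orientations are given as a unit quaternion [x, y, z, w].
In Python, from station import * gives the robot as it stands.
- The arm moves only by the shell command python3 -m jog 'ROWS' [OPENING] [FORCE]. ROWS is a JSON object of lists of equal length, an entry for each row: "linear": the shift along the world's x, y, z in mm, a list of three; "turn": the turn about the world's z in units of 5 degrees (1.0 is 5 degrees). A call has 1 to 12 rows; each row shifts and turns the commanded pose from where the row before left it; what a row does not reach is not made up. A row lasts 1/8 s, in which the tool goes at most 62.5 mm and 10.7 degrees, less where a joint would pass 70% of its speed; a pose out of reach is approached as far as the arm can. A call is refused whole if a number of a shift passes 62.5 or a number of a turn 1, either way. A call with a gripper value outside its range is refused whole. OPENING is the opening, from 0 (shut) to 1 (fully open), set as the call begins (- or left out, the last holds). The fingers move at their own pace and stop on an object; FORCE is the grip in N (left out, the last holds). Time passes only in rows, so rows that do not move let the fingers close. It gives the time, the measured TCP pose, the force, the opening and the grip force at its end, in the units of the state.
- sense(): the state, without advancing time (a new reading comes with each control period).
- snapshot(name): name is "scene" or "top" or "wrist"; returns the picture (480x640x3 uint8, red, green, blue); there is no depth.
- get_calibration(name): a dict with "fx", "fy", "cx", "cy" (pixels), "dist_coeffs" ([k1, k2, p1, p2, k3] as OpenCV has them; the pictures are not rectified), "world_to_cam" (4x4, takes a point from world to camera coordinates). Camera axes: x right, y down, z forward; pixel columns grow to the right and rows downward; lengths in m; the calibration is good to about 2 mm. A picture is of the moment at which its call begins: read the wrist's pose just before it. get_calibration takes no time and is no camera call; for the wrist camera it gives the pose at the moment of the call.
- sign_off(): hands the job in; it is judged then, once.
The state is a dict: "t": time; "q": joint angles; "qd": joint speeds; "tau": joint torques, N m; "tcp_pos": TCP position; "tool_rot": TCP orientation; "force": force on the tool from outside, world axes, zero at the start; "ft_torque": the same for the moment, N m; "finger_gap": opening from 0.0 (shut) to 1.0 (fully open); "gripper_force": force on a finger pad.
Only numpy, scipy, OpenCV 4.12 (cv2) and the standard library are available. Lean on these libraries where they do the work, as an engineer would, in place of code of your own. Each camera call takes 0.05 s, during which the arm holds its last target. There are 200 camera calls.

## Working session

There is one attempt and no reset: what is moved stays moved. The work goes in short steps, Python scripts to look and compute and a shell command to move; the robot and the scene stay as the last step left them, time stands still between calls to the robot, and variables do not carry over. Pictures are saved under pics/ and viewed, at most 10 in all, crops included, and the job is handed in when it is done.

```bash
mkdir -p pics; ls
cat > h.py <<'E'
from station import *
import numpy as np, cv2
def save(n,img): cv2.imwrite('pics/'+n+'.png',cv2.cvtColor(img,cv2.COLOR_RGB2BGR))
def ray(c,uv):
    K=np.array([[c['fx'],0,c['cx']],[0,c['fy'],c['cy']],[0,0,1.]])
    p=cv2.undistortPoints(np.array(uv,float).reshape(-1,1,2),K,np.array(c['dist_coeffs'],float)).reshape(-1,2)
    T=np.array(c['world_to_cam']);R=T[:3,:3];o=-R.T@T[:3,3]
    return o,np.c_[p,np.ones(len(p))]@R
def onz(c,uv,z):
    o,d=ray(c,uv); return o+d*((z-o[2])/d[:,2])[:,None]
def proj(c,P):
    K=np.array([[c['fx'],0,c['cx']],[0,c['fy'],c['cy']],[0,0,1.]]);T=np.array(c['world_to_cam'])
    return cv2.projectPoints(np.array(P,float).reshape(-1,1,3),cv2.Rodrigues(T[:3,:3])[0],T[:3,3],K,np.array(c['dist_coeffs'],float))[0].reshape(-1,2)
E
python3 - <<'E'
from h import *
for n in ['top','scene']:
    im=snapshot(n); save(n,im); np.save(n,im); c=get_calibration(n)
    print(n,c['fx'],onz(c,[[0,0],[640,0],[640,480],[0,480],[320,240]],0).round(3).tolist(), ray(c,[[320,240]])[0].round(2))
print(sense()['tool_rot'],sense()['t'])
E
```

```text
pics
top 513.9327236794019 [[1.158, 0.803, 0.0], [1.226, -0.881, 0.0], [0.017, -0.77, -0.0], [0.001, 0.658, 0.0], [0.548, -0.031, 0.0]] [0.36 0.   1.09]
scene 503.5593035498418 [[0.916, -1.19, 0.0], [-0.691, -0.34, 0.0], [0.255, 0.569, 0.0], [1.146, 0.089, 0.0], [0.493, -0.064, -0.0]] [0.75 0.42 0.9 ]
[ 9.89804925e-01  1.42426171e-01  2.71735820e-05 -9.98259846e-04] 0.1
```

View pics/top.png

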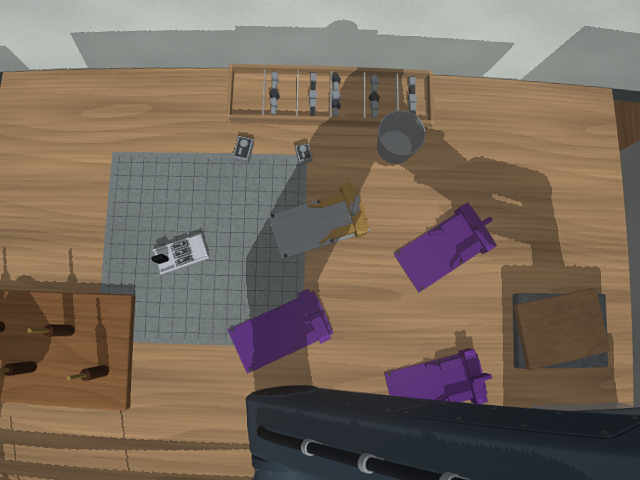

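View pics/scene.png

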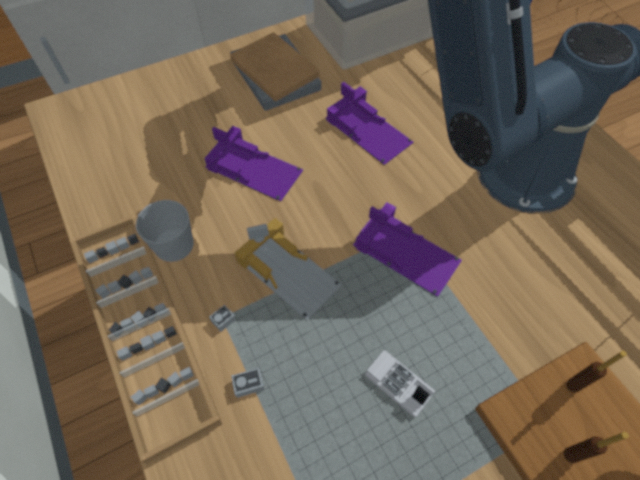

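Top view: the brass and steel holder is at (320,222), with its apron on the left at about (278,235). The purple lookalikes are at (445,247), (282,330) and (438,375), and I reject them by colour. The only tray is at (180,253), its black tab at (160,258) and its nose at about (205,245). The dies are at (243,147) and (303,151), the pail at (400,137). The scene view agrees. One close crop to check the choice.

Run:
```python
from h import *
im=np.load('top.npy'); save('crop1',cv2.resize(im[175:285,140:385],None,fx=3.2,fy=3.2,interpolation=cv2.INTER_CUBIC))
```

```text
(no output)
```

View pics/crop1.png

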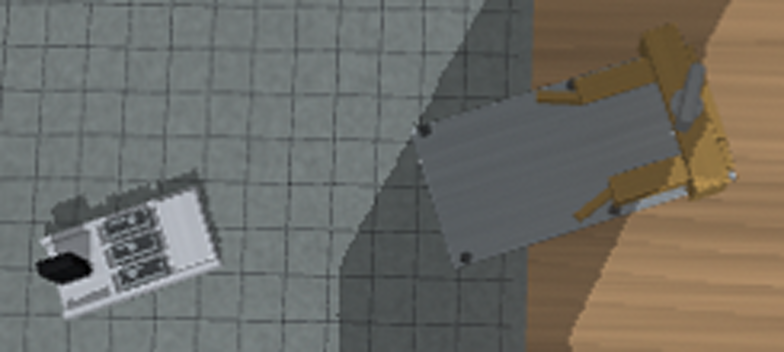

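The crop shows the tray's nose edge running (195,180) to (220,265), its rear at (40,240) to (65,318), and the tab at (65,267). The holder's plate rear corners are at (415,127) and (457,268), the bridge spans (660,28) to (713,190), and the wing is at (688,95). All of this matches the description.

Run:
```python
from h import *
c=get_calibration('top')
f=lambda u,z: onz(c,np.array(u)/3.2+[140,175],z)[:,:2]
pl=f([[417,124],[457,269]],.005); print('plate',pl.round(4).tolist(),np.linalg.norm(pl[0]-pl[1]))
br=f([[660,28],[713,188]],.046); print('bridge',br.mean(0).round(4),np.linalg.norm(br[0]-br[1]))
m=pl.mean(0); d=br.mean(0)-m; y=pl[0]-pl[1]
print('holder yaw',np.degrees([np.arctan2(*d[::-1]),np.arctan2(-y[0],y[1])]),'len',np.linalg.norm(d),'(177)')
d/=np.linalg.norm(d); print('origin',(m+.12*d).round(4))
n=f([[195,178],[221,264]],.022); r=f([[40,240],[65,319]],.014)
print('nose',n.round(4).tolist(),np.linalg.norm(n[0]-n[1]),'rear',r.round(4).tolist(),np.linalg.norm(r[0]-r[1]))
e=n.mean(0)-r.mean(0);print('len',np.linalg.norm(e),'yaw',np.degrees(np.arctan2(*e[::-1])));e/=np.linalg.norm(e)
print('handle',(n.mean(0)-.096*e).round(4),(r.mean(0)+.014*e).round(4))
w=f([[698,65],[680,122]],.086);print('wing',w,np.degrees(np.arctan2(*(w[0]-w[1])[::-1])))
for z in (.055,.0): print('tab',f([[65,267]],z))
R=cv2.Rodrigues
from scipy.spatial.transform import Rotation as Ro
print(Ro.from_quat(sense()['tool_rot']).as_matrix().round(3).tolist())
```

```text
plate [[0.6026, 0.0773], [0.5045, 0.0473]] 0.10258904046277109
bridge [ 0.6092 -0.1008] 0.11209966224415356
holder yaw [-71.14993687 -72.99742499] len 0.17240725282110178 (177)
origin [ 0.5923 -0.0512]
nose [[0.5589, 0.2225], [0.5018, 0.2022]] 0.06060442994573598 rear [[0.5159, 0.3267], [0.4634, 0.3063]] 0.056290679621049014
len 0.11182308709514707 yaw -68.68761281900531
handle [0.4954 0.3018] [0.4948 0.3035]
wing [[ 0.62746871 -0.10402718]
 [ 0.59028032 -0.09289857]] -16.659792353333533
tab [[0.49304885 0.29690484]]
tab [[0.49990897 0.31245084]]
[[0.959, 0.282, -0.0], [0.282, -0.959, 0.002], [0.0, -0.002, -1.0]]
```

```bash
python3 -m jog '{"linear":[[30,44,0],[30,44,0],[30,44,0],[30,44,0],[30,44,0],[30,44,0],[30,44,0],[30,44,0],[30,44,0]],"turn":[1,1,1,1,1,1,1,1,1]}' 1 60; python3 -m jog '{"linear":[[5,50,0],[5,50,0],[5,50,0],[5,50,0],[5,50,-10],[5,50,-20],[5,50,-20],[5,50,-20],[5,50,-20],[5,50,-10],[0,0,0],[0,0,0]],"turn":[1,1,1,1,1,1,1,1,1,0.5,0,0]}'
python3 - <<'E'
from h import *
s=sense();c=get_calibration('wrist');im=snapshot('wrist');save('w1',im);np.save('w1',im)
print(s['t'],s['tcp_pos'],proj(c,[[.495,.302,.055]]),ray(c,[[320,240]]))
E
```

```text
t: 1.23
tcp_pos: [0.4469, -0.202, 0.4046]
tool_rot: [0.859, 0.512, -0.0, -0.0]
force: [0.3, -1.0, -0.0]
finger_gap: 0.999
gripper_force: 0.0
t: 2.72
tcp_pos: [0.4958, 0.2961, 0.3043]
tool_rot: [0.581, 0.814, -0.001, -0.0]
force: [0.8, -0.8, 0.3]
finger_gap: 1.001
gripper_force: 0.0
2.725 [0.49581974 0.29613782 0.30432792] [[324.30520299 240.73091557]] (array([0.46832018, 0.37316967, 0.27389187]), array([[ 0.10242914, -0.30937228, -0.94542381]]))
```

View pics/w1.png

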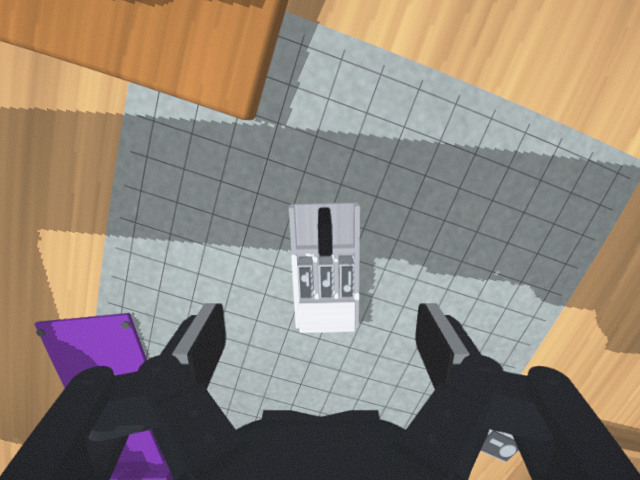

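Wrist view: the tab is at (325,232), the nose corners at (297,332) and (357,331), the rear corners at (290,206) and (358,205). The gripper is nearly aligned with the tray.

Run:
```python
from h import *
c=get_calibration('wrist')
n=onz(c,[[296.5,332],[357.5,331]],.022)[:,:2]; r=onz(c,[[290,206],[358.5,205]],.014)[:,:2]
e=n.mean(0)-r.mean(0);print(np.linalg.norm(e),np.linalg.norm(n[0]-n[1]),np.linalg.norm(r[0]-r[1]),'yaw',np.degrees(np.arctan2(*e[::-1])));e/=np.linalg.norm(e)
for h in (n.mean(0)-.096*e,r.mean(0)+.014*e): print('handle',h.round(4))
print(onz(c,[[323.5,210],[326.5,254]],.055))
im=np.load('w1.npy').astype(int); m=((im.max(2)<50)).astype(np.uint8); m[300:]=0
k,l,st,ce=cv2.connectedComponentsWithStats(m); 
i=max((i for i in range(1,k) if 280<ce[i][0]<360 and 190<ce[i][1]<270),key=lambda i:st[i][4]); print(st[i],ce[i])
from scipy.spatial.transform import Rotation as Ro
y=Ro.from_quat(sense()['tool_rot']).as_matrix()[:,1];print('tool y yaw',np.degrees(np.arctan2(y[1],y[0])))
```

```text
0.11069234651446594 0.053352288572812365 0.054010512536534064 yaw -69.71294949163712
handle [0.4957 0.302 ]
handle [0.4955 0.3027]
[[0.48772362 0.3217008  0.055     ]
 [0.49995895 0.2926337  0.055     ]]
[319 208  13  47 545] [324.46605505 231.71009174]
tool y yaw 18.83845558075745
```

```bash
python3 -m jog '{"linear":[[0,3,-20],[0,3,-30],[0,0,-30],[0,0,-20],[0,0,-9],[0,0,0],[0,0,0]],"turn":[0.3,0,0,0,0,0,0]}'; python3 -m jog '{"linear":[[0,0,0],[0,0,0],[0,0,0],[0,0,0],[0,0,0],[0,0,0],[0,0,0],[0,0,0]],"turn":[0,0,0,0,0,0,0,0]}' 0 80
```

```text
t: 3.65
tcp_pos: [0.4967, 0.3021, 0.1967]
tool_rot: [0.571, 0.821, 0.001, 0.001]
force: [-0.1, 1.0, 0.5]
finger_gap: 0.999
gripper_force: 0.0
t: 4.65
tcp_pos: [0.4963, 0.3025, 0.1959]
tool_rot: [0.571, 0.821, 0.0, 0.0]
force: [-0.2, 0.6, 3.3]
finger_gap: 0.113
gripper_force: 78.5
```

```bash
python3 -m jog '{"linear":[[0,0,5],[0,0,15],[0,0,20],[0,0,15],[0,0,5],[4,-15,0],[9,-35,0],[9,-40,0],[9,-40,0],[9,-35,0],[4,-15,0],[0,0,0]],"turn":[0,0,0,0,0,0,-0.2,-0.2,0,0,0,0]}'
python3 - <<'E'
from h import *
s=sense();c=get_calibration('wrist');im=snapshot('wrist');save('w2',im);np.save('w2',im);np.save('c2',c,allow_pickle=True)
print(s['t'],s['tcp_pos'])
E
```

```text
t: 6.15
tcp_pos: [0.5403, 0.1212, 0.2553]
tool_rot: [0.586, 0.81, -0.0, -0.0]
force: [-0.1, 0.5, -3.8]
finger_gap: 0.104
gripper_force: 78.1
6.15 [0.54032746 0.12124466 0.25528194]
```

View pics/w2.png

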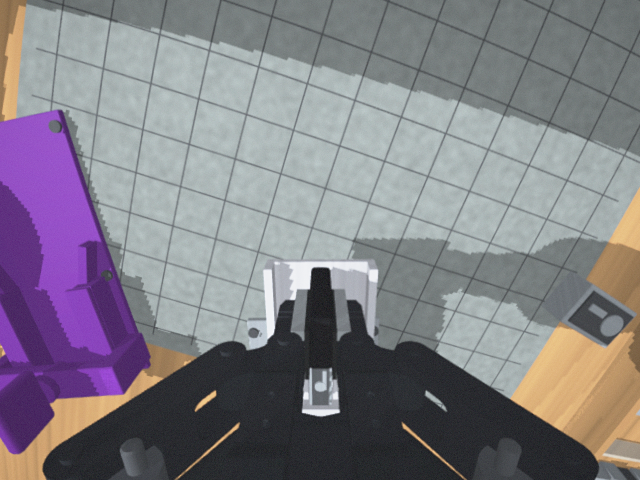

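The wrist view mostly shows the tray and gripper; only one plate corner shows, at (248,320). I'll lift past the holder to look back at it.

```bash
python3 -m jog '{"linear":[[0,0,15],[2,-5,30],[5,-15,30],[10,-35,25],[12,-40,20],[12,-40,10],[12,-40,0],[12,-40,0],[10,-35,0],[5,-15,0],[0,0,0],[0,0,0]],"turn":[0,0,0,0,0,0,0,0,0,0,0,0]}'
python3 - <<'E'
from h import *
s=sense();c=get_calibration('wrist');im=snapshot('wrist');save('w3',im);np.save('w3',im);np.save('c3',c,allow_pickle=True)
print(s['t'],s['tcp_pos'])
E
```

```text
t: 7.7
tcp_pos: [0.6197, -0.1407, 0.3857]
tool_rot: [0.584, 0.811, 0.0, -0.001]
force: [-0.9, 0.0, -3.7]
finger_gap: 0.107
gripper_force: 78.2
7.7 [ 0.61972586 -0.14070449  0.38565525]
```

View pics/w3.png

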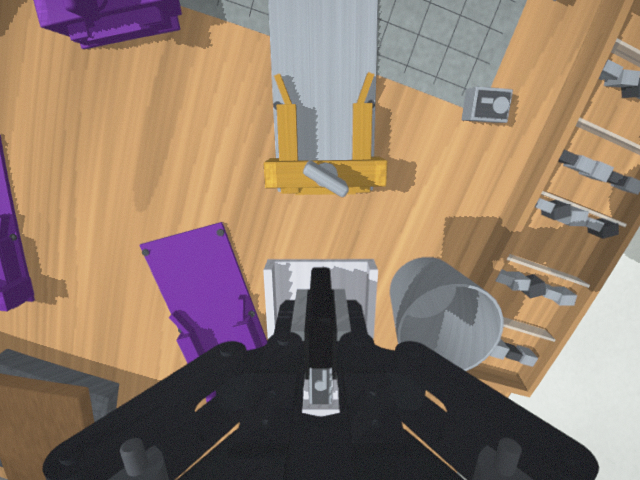

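The holder is clearly seen: rail mouths at about y=104 with x 278–297 and 353–372, the bridge from (265,161) to (386,160), the wing from (307,168) to (346,190). One zoom for accuracy.

Run:
```python
from h import *
im=np.load('w3.npy'); save('crop3',cv2.resize(im[60:200,255:395],None,fx=4.2,fy=4.2,interpolation=cv2.INTER_CUBIC))
```

```text
(no output)
```

View pics/crop3.png

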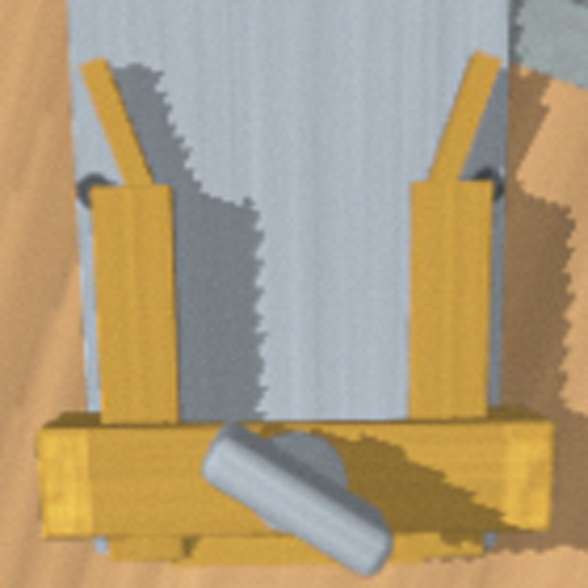

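Run:
```python
from h import *
c=np.load('c3.npy',allow_pickle=True).item()
f=lambda u,z: onz(c,np.array(u)/4.2+[255,60],z)[:,:2]
ang=lambda v: np.degrees(np.arctan2(v[1],v[0])); N=np.linalg.norm
li=f([[172,185],[411,181]],.027); lo=f([[93,187],[491,180]],.027); l2=f([[178,423],[408,418]],.027)
b=f([[40,430],[552,422],[550,528],[40,538]],.046)
print('widths',N(li[0]-li[1]),'(52)',N(lo[0]-lo[1]),'bridge',N(b[0]-b[1]),N(b[3]-b[2]),'(112)',N(b[0]-b[3]),'(24)')
M=li.mean(0);Mo=lo.mean(0);B=b.mean(0)
print('sides',ang(l2[0]-li[0]),ang(l2[1]-li[1]),'M-B',ang(B-M),N(B-M),'(62)','bridge line',ang(b[1]-b[0])+90,ang(b[1]-b[0])-90,'mouth',ang(lo[1]-lo[0]))
w=f([[222,448],[375,550]],.086);print('wing',ang(w[0]-w[1]),w.mean(0),N(w[0]-w[1]))
for yaw in (-71,-71.5,-72,-72.5):
    d=np.array([np.cos(np.radians(yaw)),np.sin(np.radians(yaw))]);print(yaw,'origin from',(M+.005*d).round(4),(Mo+.005*d).round(4),(B-.057*d).round(4))
from scipy.spatial.transform import Rotation as Ro
y=Ro.from_quat(sense()['tool_rot']).as_matrix()[:,1];print('tool y',ang(y))
# held tray: rear corners in w3 
im=np.load('w3.npy');print(sense()['tcp_pos'])
r=onz(c,[[265,262],[378,261]],sense()['tcp_pos'][2]-.155-.04+.014)[:,:2];print('rear',r,ang(r[1]-r[0]),N(r[0]-r[1]))
n=np.array([np.cos(np.radians(ang(y)-90)),np.sin(np.radians(ang(y)-90))]);print('handle from rear',r.mean(0)+.014*n)
```

```text
widths 0.05193872225908811 (52) 0.08656051286882939 bridge 0.10997400558943134 0.11202092555068606 (112) 0.02343347022923408 (24)
sides -71.14555698101053 -70.73531425681098 M-B -70.71825732997631 0.061756474020926475 (62) bridge line 109.40143348040908 -70.59856651959092 mouth 19.463120060969516
wing 164.9185229806893 [ 0.60971603 -0.10079283] 0.034927885578836484
-71 origin from [ 0.5912 -0.049 ] [ 0.5913 -0.0489] [ 0.5914 -0.0486]
-71.5 origin from [ 0.5912 -0.049 ] [ 0.5913 -0.049 ] [ 0.5919 -0.0485]
-72 origin from [ 0.5912 -0.049 ] [ 0.5912 -0.049 ] [ 0.5924 -0.0483]
-72.5 origin from [ 0.5911 -0.049 ] [ 0.5912 -0.049 ] [ 0.5929 -0.0482]
tool y 18.47907390138904
[ 0.61977754 -0.140709    0.38568045]
rear [[ 0.58708252 -0.13159914]
 [ 0.63866259 -0.11375706]] 19.081032870692404 0.05457878137299418
handle from rear [ 0.61730997 -0.13595625]
```

```bash
python3 -m jog '{"linear":[[-5,15,0],[-10,30,0],[-10,30,0],[-10,30,0],[-10,30,0],[-10,30,0],[-10,30,0],[-7,22,0],[-2.5,8,0],[0,0,-10],[0,0,-25],[0,0,-30]],"turn":[0.12,0,0,0,0,0,0,0,0,0,0,0]}';python3 -m jog '{"linear":[[0,0,-30],[0,0,-30],[0,0,-25],[0,0,-15],[0,0,-10],[0,0,-5],[0,0,0],[0,0,0]],"turn":[0,0,0,0,0,0,0,0]}'
cat > loc.py <<'E'
from h import *
from scipy.spatial.transform import Rotation as Ro
s=sense();y=Ro.from_quat(s['tool_rot']).as_matrix()[:,1]
d=np.array([.3289,-.9444]);l=np.array([.9444,.3289]);v=np.array(s['tcp_pos'])[:2]-[.5913,-.0488]
print(s['t'],'handle x,y in holder mm',v@d*1e3,v@l*1e3,'z',s['tcp_pos'][2],'yaw',np.degrees(np.arctan2(y[1],y[0])),'F',np.round(s['force'],1),s['gripper_force'],s['finger_gap'])
E
python3 loc.py
```

```text
t: 9.25
tcp_pos: [0.5463, 0.0816, 0.3201]
tool_rot: [0.581, 0.814, 0.0, 0.001]
force: [-0.1, -1.0, -3.9]
finger_gap: 0.106
gripper_force: 78.2
t: 10.25
tcp_pos: [0.546, 0.0824, 0.2064]
tool_rot: [0.581, 0.814, 0.0, 0.001]
force: [0.2, 0.3, -3.4]
finger_gap: 0.103
gripper_force: 78.2
10.25 handle x,y in holder mm -138.82794476696392 0.407714663372462 z 0.20639778975948292 yaw 18.98378936960543 F [ 0.2  0.3 -3.4] 78.176429271698 0.10315538355915455
```

```bash
python3 -m jog '{"linear":[[0,0,-2],[0,0,-2],[0,0,0],[3.3,-9.4,0],[3.3,-9.4,0],[3.3,-9.4,0],[0,0,0]],"turn":[0,0,0,0,0,0,0]}'; python3 loc.py
python3 - <<'E'
from h import *
c=get_calibration('top');im=snapshot('top');i2=snapshot('scene');
a=cv2.resize(im[180:270,255:375],None,fx=3.2,fy=3.2,interpolation=cv2.INTER_CUBIC);b=cv2.resize(i2[210:330,230:350],(384,384),interpolation=cv2.INTER_CUBIC)[:288]
save('c4',np.hstack([a,b]))
E
```

```text
t: 11.12
tcp_pos: [0.5562, 0.053, 0.2018]
tool_rot: [0.582, 0.813, 0.0, 0.0]
force: [0.1, -0.2, -3.8]
finger_gap: 0.104
gripper_force: 78.2
11.125 handle x,y in holder mm -107.69332185265087 0.35136910089840706 z 0.20176266460032072 yaw 18.876037953855874 F [ 0.1 -0.2 -3.8] 78.1921112537384 0.10434560005348026
```

View pics/c4.png

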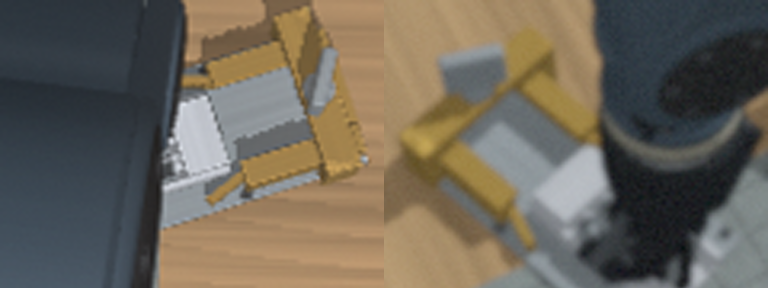

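The tray's nose is centred at the channel mouth (crop (215,130) against rails on both sides). I'll push in.

```bash
python3 -m jog '{"linear":[[1.6,-4.7,0],[3.3,-9.4,0],[3.3,-9.4,0],[0,0,0]],"turn":[0,0,0,0]}';python3 loc.py
```

```text
t: 11.72
tcp_pos: [0.5644, 0.0296, 0.2018]
tool_rot: [0.581, 0.814, 0.0, 0.001]
force: [0.5, -0.5, -4.5]
finger_gap: 0.102
gripper_force: 78.2
11.725 handle x,y in holder mm -82.88953774488905 0.4211256563102382 z 0.20178539818899144 yaw 18.893314927499468 F [ 0.5 -0.5 -4.5] 78.19576978683472 0.10164664336555904
```

```bash
python3 -m jog '{"linear":[[3.3,-9.4,0],[3.3,-9.4,0],[3.3,-9.4,0],[3.3,-9.4,0],[3.3,-9.4,0],[0,0,0]],"turn":[0,0,0,0,0,0]}';python3 loc.py
```

```text
t: 12.48
tcp_pos: [0.5808, -0.0173, 0.2018]
tool_rot: [0.581, 0.814, 0.0, 0.0]
force: [0.1, -0.1, -3.9]
finger_gap: 0.104
gripper_force: 78.2
12.475 handle x,y in holder mm -33.207372020080086 0.44814177211732137 z 0.20177646818245754 yaw 18.901693217533612 F [ 0.1 -0.1 -3.9] 78.19102764129639 0.10443093978848686
```

Free passage, now to contact with the stop.

```bash
python3 -m jog '{"linear":[[1,-2.8,-0.5],[1,-2.8,-0.5],[0.7,-1.9,0],[0,0,0]],"turn":[0,0,0,0]}';python3 loc.py;python3 -m jog '{"linear":[[0.7,-1.9,0],[0.7,-1.9,0],[0,0,0]],"turn":[0,0,0]}';python3 loc.py
```

```text
t: 12.98
tcp_pos: [0.5832, -0.0239, 0.2009]
tool_rot: [0.581, 0.814, 0.0, 0.0]
force: [0.6, 0.3, -0.7]
finger_gap: 0.106
gripper_force: 78.6
12.975 handle x,y in holder mm -26.178994978013 0.5254656964935114 z 0.20091336555636247 yaw 18.982611735596617 F [ 0.6  0.3 -0.7] 78.62012386322021 0.10603065949571235
t: 13.35
tcp_pos: [0.5834, -0.0251, 0.2011]
tool_rot: [0.581, 0.814, 0.001, -0.002]
force: [-2.1, 10.8, 3.3]
finger_gap: 0.106
gripper_force: 79.3
13.35 handle x,y in holder mm -24.957653488367068 0.30269806903609886 z 0.20110429527653859 yaw 18.979336854043222 F [-2.1 10.8  3.3] 79.33402061462402 0.10599498623280355
```

```bash
python3 -m jog '{"linear":[[0,0,0],[0,0,0],[0,0,0],[0,0,0]],"turn":[0,0,0,0]}' 0.6; python3 -m jog '{"linear":[[0,0,5],[0,0,15],[0,0,30],[0,0,30],[0,0,20],[0,0,0]],"turn":[0,0,0,0,0,0]}';python3 loc.py
python3 - <<'E'
from h import *
c=get_calibration('wrist');im=snapshot('wrist');save('w5',im);print(proj(c,[[.61,-.1026,.086],[.5913+.07*.3289,-.0488-.07*.9444,.023]]))
E
```

```text
t: 13.85
tcp_pos: [0.5846, -0.028, 0.2007]
tool_rot: [0.581, 0.814, 0.0, 0.0]
force: [-1.0, -0.1, 0.4]
finger_gap: 0.598
gripper_force: 0.0
t: 14.6
tcp_pos: [0.585, -0.0277, 0.3034]
tool_rot: [0.581, 0.814, 0.001, 0.002]
force: [0.3, 0.3, -0.5]
finger_gap: 0.598
gripper_force: 0.0
14.6 handle x,y in holder mm -22.004755204538338 1.0059530506582173 z 0.3033625392212049 yaw 18.982816596965538 F [ 0.3  0.3 -0.5] 0.0 0.5980287479912982
[[319.46849295 372.35450454]
 [319.49176958 334.35688208]]
```

View pics/w5.png

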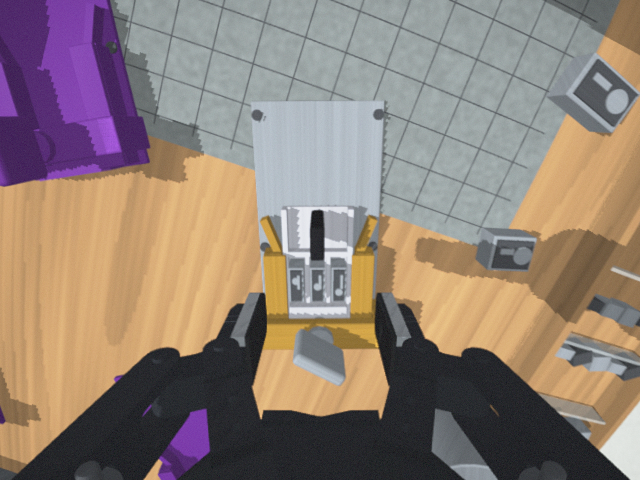

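Wrist view: the tray is in the channel with its three blocks upright at (297,283), (317,283), (339,283), the rear edge at y≈206 and the wing at (320,357). I'll check the seating depth numerically and with the plate edge.

Run:
```python
from h import *
c=get_calibration('wrist');d=np.array([.3289,-.9444]);l=np.array([.9444,.3289]);o=np.array([.5913,-.0488])
for n,u,z in (('plate',[[252,101],[384,101]],.005),('mouth',[[265,253],[373,253]],.027),('tray rear',[[284,206],[354,206]],.019),('tab rear/front top',[[317,210],[317,259]],.06),('blocks front/rear',[[317,303],[317,262]],.0325),('wing top',[[297,354],[343,383]],.086)):
    p=onz(c,u,z)[:,:2]-o; print(n,(p@d*1e3).round(1),(p@l*1e3).round(1))
```

```text
plate [-120.9 -120.5] [-50.3  47.4]
mouth [-9.  -8.6] [-43.2  40.8]
tray rear [-44.4 -44.2] [-27.8  25.8]
tab rear/front top [-51.3 -17.3] [-2.2 -2.4]
blocks front/rear [32.  -3.6] [-3.  -2.7]
wing top [39.9 64.3] [-15.8  15.1]
```

Home: the rear edge is 35.3 mm behind the mouth line, where 35 is wanted. Now to the screw.

```bash
python3 -m jog '{"linear":[[3,-10,0],[5,-15,0],[5,-15,0],[5,-15,0],[5,-15,0],[2,-5,0],[0,0,0],[0,0,0],[0,0,-5],[0,0,-20],[0,0,-25],[0,0,-15]],"turn":[1,1,1,1,1,1,1,1,1,1,1,0.2]}';python3 -m jog '{"linear":[[0,0,-7],[0,0,0],[0,0,0]],"turn":[0,0,0]}';python3 loc.py;python3 -m jog '{"linear":[[0,0,0],[0,0,0],[0,0,0],[0,0,0],[0,0,0],[0,0,0]],"turn":[0,0,0,0,0,0]}' 0 40;python3 loc.py
```

```text
t: 16.15
tcp_pos: [0.6086, -0.1024, 0.2334]
tool_rot: [0.131, 0.991, 0.0, -0.002]
force: [0.8, 1.1, -0.1]
finger_gap: 0.602
gripper_force: 0.0
t: 16.52
tcp_pos: [0.6098, -0.1027, 0.2294]
tool_rot: [0.131, 0.991, -0.0, 0.001]
force: [0.3, 0.3, 0.1]
finger_gap: 0.599
gripper_force: 0.0
16.525 handle x,y in holder mm 56.987174797059424 -0.2974278295714227 z 0.22938447598602418 yaw 74.9553404348359 F [0.3 0.3 0.1] 0.0 0.5991999428121885
t: 17.27
tcp_pos: [0.6099, -0.1016, 0.2295]
tool_rot: [0.131, 0.991, 0.001, 0.001]
force: [1.6, 4.6, 2.6]
finger_gap: 0.111
gripper_force: 41.0
17.275 handle x,y in holder mm 55.99659326982715 0.23637568087306526 z 0.2294527132781431 yaw 74.92821804246255 F [1.6 4.6 2.6] 41.04807257652283 0.11107893187938032
```

```bash
python3 -m jog '{"linear":[[0,0,0],[0,0,0],[0,0,0],[0,0,0],[0,0,0],[0,0,0],[0,0,0],[0,0,0],[0,0,0],[0,0,0],[0,0,0],[0,0,0]],"turn":[-1,-1,-1,-1,-1,-1,-1,-1,-1,-1,-0.6,0]}';python3 loc.py;python3 -c "from h import *;print(sense()['ft_torque'])"
python3 -m jog '{"linear":[[0,0,0],[0,0,0],[0,0,0]],"turn":[-0.4,-0.2,0]}';python3 loc.py;python3 -c "from h import *;print(sense()['ft_torque'])"
```

```text
t: 18.77
tcp_pos: [0.6101, -0.1013, 0.2294]
tool_rot: [0.56, 0.829, 0.001, 0.0]
force: [1.6, 5.7, 3.1]
finger_gap: 0.11
gripper_force: 41.1
18.775 handle x,y in holder mm 55.76400131456812 0.4491205207010919 z 0.22943091708421498 yaw 21.906553171196826 F [1.6 5.7 3.1] 41.050050258636475 0.10970857504555569
[ 0.91041255 -0.25673001 -0.04718064]
t: 19.15
tcp_pos: [0.6101, -0.1012, 0.2294]
tool_rot: [0.581, 0.814, 0.001, 0.0]
force: [2.4, 6.3, 2.2]
finger_gap: 0.109
gripper_force: 41.1
19.15 handle x,y in holder mm 55.700335241209594 0.5318303286581005 z 0.22944592118947468 yaw 19.0004629661607 F [2.4 6.3 2.2] 41.07508957386017 0.10948179589681442
[ 0.95041767 -0.32657168  0.18150126]
```

```bash
for i in 1; do python3 -m jog '{"linear":[[0,0,0],[0,0,0],[0,0,0]],"turn":[-0.25,-0.1,0]}';python3 loc.py;python3 -c "from h import *;print(sense()['ft_torque'])"; done
python3 -m jog '{"linear":[[0,0,0],[0,0,0],[0,0,0]],"turn":[-0.25,-0.1,0]}';python3 loc.py;python3 -c "from h import *;print(sense()['ft_torque'])"
```

```text
t: 19.52
tcp_pos: [0.6101, -0.1011, 0.2295]
tool_rot: [0.592, 0.806, 0.001, 0.001]
force: [2.7, 6.8, 2.3]
finger_gap: 0.107
gripper_force: 49.5
19.525 handle x,y in holder mm 55.58069574393172 0.5963147725555651 z 0.2294643789568888 yaw 17.45880667116653 F [2.7 6.8 2.3] 49.51726198196411 0.10709162240545873
[ 1.04454423 -0.33437795  0.87804236]
t: 19.9
tcp_pos: [0.6102, -0.101, 0.2295]
tool_rot: [0.603, 0.798, 0.001, 0.001]
force: [3.3, 7.5, 2.6]
finger_gap: 0.11
gripper_force: 65.4
19.9 handle x,y in holder mm 55.50620008820419 0.6531265744347415 z 0.2295306110207087 yaw 15.85197478541526 F [3.3 7.5 2.6] 65.42045035399497 0.109635500942704
[ 1.11875524 -0.3456307   1.42804202]
```

Seated: the torque is 1.4 N m, and the rise began near yaw 19.1. Now I'll back off to yaw 109.

```bash
python3 -m jog '{"linear":[[0,0,0],[0,0,0],[0,0,0],[0,0,0],[0,0,0],[0,0,0],[0,0,0],[0,0,0],[0,0,0],[0,0,0]],"turn":[0.5,1,1,1,1,1,1,1,1,1]}';python3 -m jog '{"linear":[[0,0,0],[0,0,0],[0,0,0],[0,0,0],[0,0,0],[0,0,0],[0,0,0],[0,0,0],[0,0,0],[0,0,0],[0,0,0],[0,0,0]],"turn":[1,1,1,1,1,1,1,1,1,0.2,0,0]}';python3 loc.py
python3 - <<'E'
from h import *
im=snapshot('wrist');i2=snapshot('scene');i3=snapshot('top')
save('f',np.hstack([cv2.resize(im,(400,300)),cv2.resize(i2[190:340,210:410],(400,300))]));save('ftop',i3)
E
```

```text
t: 21.15
tcp_pos: [0.61, -0.1015, 0.2295]
tool_rot: [0.233, 0.973, 0.001, 0.001]
force: [1.6, 5.7, 1.7]
finger_gap: 0.108
gripper_force: 41.1
t: 22.65
tcp_pos: [0.61, -0.1018, 0.2294]
tool_rot: [-0.164, 0.986, 0.0, 0.001]
force: [2.3, 4.7, 3.7]
finger_gap: 0.108
gripper_force: 41.2
22.65 handle x,y in holder mm 56.20173563056082 0.20809835316492253 z 0.2294232081648353 yaw 108.89790698200169 F [2.3 4.7 3.7] 41.17188513278961 0.10818367603624887
```

View pics/f.png

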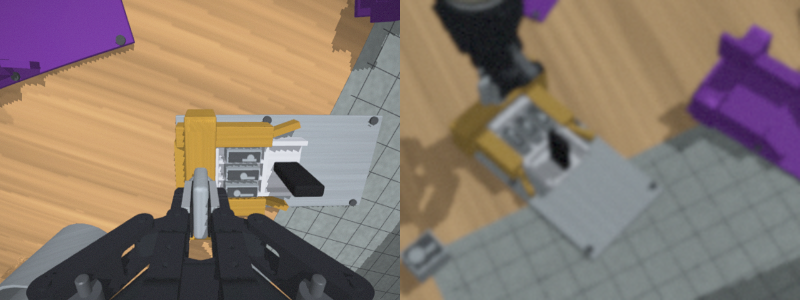

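The wing at (200,205) is gripped square across the holder. The tray is home with its blocks standing at (243,175), and nothing else has moved.

```bash
python3 -c "from h import *;print(sign_off())"
```

```text
the job is handed in; nothing more can be done
None
```

The job is handed in, but the verdict was not shown: the tray is home with its three type blocks standing, and the screw was seated, backed off about 90° and is still gripped at 41 N; I saw no sign that the dies or pail were disturbed, but did not measure them.

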